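# Slide the drip tray home under the dish rack

### The arm

A 6-joint arm with a two-finger parallel gripper is mounted at the origin on the work surface. World frame = base frame: x ahead of the robot, y to its left, z up, the work surface at z = 0. Lengths are in mm, angles in rad, forces in N, time in s.
With the tool pointing down it reaches from about 300 to 850 mm from the base axis. Payload 4.2 kg.
Tool frame: the origin (TCP) lies on the mounting face of the last link; the fingertips stand 191 mm ahead of it and the grasp point (between the pads) lies 172 mm ahead of it; z points along the fingers, y is the direction in which the jaws open and shut (so a half turn about z gives the same grasp; the last joint's range is limited). The gripper opens to 91 mm and grips with 3 to 60 N. Pads are 32 mm wide; open, the fingers measure 118 mm over their backs; the gripper's body (76 mm by 178 mm) begins 60 mm behind the grasp point.
Start: joints at [-1.126, 0.32, 1.565, -0, 1.257, -0.02], TCP at [257.738, -513.998, 404.776] pointing down, gripper open.
Joint ranges: [-3.11, 3.11], [-0.84, 2.01], [0.21, 2.61], [-1.34, 4.49], [0.05, 2.63], [-2.56, 2.56]. Speed limits (rad/s): [2.57, 2.57, 3.14, 3.14, 3.14, 3.14].

### API

Orientations are given as a 3x3 rotation matrix whose columns are the frame's x, y, z axes.
In Python, from rig import env, imaging gives the robot as it stands.
- The arm moves only by the tool move_arm, never from a script. Its argument "motion" is a list of rows, each a list of 6 numbers: the shift along the tool's x, y, z in cm, then the turn, a rotation vector about the tool's x, y, z in degrees. A call has 1 to 20 rows; each row shifts and turns the commanded pose from where the row before left it, along the tool's axes as they then stand; what a row does not reach is not made up. A row lasts 1/10 s, in which the tool goes at most 50 mm and 8.59 degrees, less where a joint would pass 70% of its speed; a pose out of reach is approached as far as the arm can. A call with a gripper value outside its range is refused whole. "jaw" is the finger opening in cm, from 0 to 9.12, set as the call begins (left out, the last holds). The fingers move at their own pace and stop on an object; the grip force is fixed at half the most. Time passes only in rows, so rows that do not move let the fingers close. It gives the time, the measured TCP pose, the force and the opening at its end, in the units of the state.
- env.observe(): the state, without advancing time (a new reading comes with each control period).
- imaging.get_image(name): name is "scene" or "top" or "wrist"; returns (picture, depth): 480x640x3 uint8, red, green, blue; 480x640 float32, mm along the optical axis (not along the pixel's ray), 0 where there is no reading.
- imaging.calibration(name): a dict with "fx", "fy", "cx", "cy" (pixels), "k1" (the pictures are not rectified: a ray, as slopes to the right and down, at radius r is drawn at 1 + k1 r^2 times it, then the intrinsics apply), "pose" (4x4, takes a point from camera to world coordinates). Camera axes: x right, y up, looking along -z (the intrinsics and any distortion apply to the point x, -y, -z); pixel columns grow to the right and rows downward; lengths in mm; the calibration is good to about 2 mm. A picture is of the moment at which its call begins: read the wrist's pose just before it. calibration takes no time and is no camera call; for the wrist camera it gives the pose at the moment of the call.
- env.job_done(): hands the job in, once; it reports no verdict.
The state is a dict: "time": time; "joint_positions": joint angles; "joint_velocities": joint speeds; "tau": joint torques, N m; "eef_pos": TCP position; "ee_rot": TCP orientation; "contact_force": force on the tool from outside, world axes, zero at the start; "moment": the same for the moment, N m; "opening": finger opening in mm.
Only numpy, scipy, OpenCV 4.12 (cv2) and the standard library are available. Lean on these libraries where they do the work, as an engineer would, in place of code of your own. Each camera call takes 0.05 s, during which the arm holds its last target.

### The job

Push the green drip tray home under the white dish rack: with the fingertips, slide it flat along the counter, through the narrow gap between the two rack legs that face it, until its leading end meets the stop bar at the back of the rack. Do not pick the tray up or tip it and do not ram it against the rack, and leave the dishes in the rack and the things standing on the counter where they are.

Things in the scene. Friction and masses are not known exactly. Their poses are not given: they have to be found in the camera images.
- tray: Loose green plastic drip tray flat on the counter: 178 mm wide (x), 240 long (y), 20 high, open on top, floor 3 mm, upright walls 4 mm thick, corners bevelled by 18 mm, 0.18 to 0.35 kg, slides with light friction. Origin: centre of its underside. Its +y end leads and goes under the rack; at the start its y axis is within 0.3 rad of the rack's. Fingertips may push its walls from outside or inside.
- rack: White plastic dish rack, fixed. Origin: on the counter, midway between its four round corner legs (30 mm diameter, 93 mm high, blue caps), which stand at x = +-107, y = +-95 mm. Front is -y: basket wall at y = -108 mm, rim 85 mm high; basket underside 34 mm above the counter. Tray home: its origin at x = 0, y = -35 mm here, axes along the rack's, the trailing 45 mm of it out in front of the rack.
- rack_gap (a point): Middle of the gap between the rack's two front legs, on the counter; same axes as the rack. The legs' inner faces leave 184 mm along x; the tray goes through along +y.
- rack_stop (a point): Middle of the front face of the low white stop bar between the rack's rear legs (bar 6 to 36 mm above the counter), at y = +85 mm in the rack's frame, at counter level. The tray's leading end rests against this face when home.
- tray_tail (a point): On the outer face of the tray's trailing (-y) wall, mid-width, 10 mm above the tray's underside; same axes as the tray.
- bowl: Clear glass bowl, upside down in the rack, 110 mm across, 55 mm high; origin at the centre of its downturned rim. Leave alone.
- teacup: White ceramic teacup, upside down in the rack, 68 mm across, 52 mm high; origin at the centre of its downturned rim. Leave alone.
- saucepan: Small aluminium saucepan, upright in the rack, 120 mm across, 70 mm high, its black handle reaching 185 mm along its +y over the rack's back wall; origin at the centre of its underside. Leave alone.
- fish_sauce: Amber glass bottle with a red cap, 62 mm across, 225 mm high, on the counter; origin at the centre of its underside. Leave alone.
- dish_soap: Yellow plastic bottle with a white cap, 68 mm across, 190 mm high, on the counter; origin at the centre of its underside. Leave alone.
- chilli_jar: Glass jar with a brass lid, 72 mm across, 95 mm high, on the counter; origin at the centre of its underside. Leave alone.
- tumbler: Green glass tumbler, 68 mm across, 85 mm high, on the counter; origin at the centre of its underside. Leave alone.

How it is judged:
By the outcome, as a careful person would: the job done as asked, in the order asked, and still so for the second after the job is handed in, with the robot touching nothing.
It also fails if it takes over 72 s, if anything falls off the work surface, if the arm or the gripper's body presses on something with over 40 N, if the wrist force passes 120 N, or if a joint passes its speed limit or range.

## Working session

There is one attempt and no reset: what is moved stays moved. The work goes in short steps, Python scripts to look and compute and a tool call to move; the robot and the scene stay as the last step left them, time stands still between calls to the robot, and variables do not carry over. Pictures are saved under pics/ and viewed, and the job is handed in when it is done.

Besides the shell and the picture viewer there is one more tool, called after "Call:" as a command line: name --pt "numbers of a row" for each row, then --argument value for the rest. move_arm: Moves the arm, as the interface text tells. Its arguments: {"type":"object","properties":{"motion":{"type":"array","items":{"type":"array","items":{"type":"number"}}},"jaw":{"type":"number"}},"required":["motion"]}

```bash
ls; mkdir -p pics; python3 - <<'E'
from rig import env, imaging
import cv2
for n in ["scene","top","wrist"]:
    c=imaging.calibration(n); p,d=imaging.get_image(n)
    cv2.imwrite(f"pics/{n}0.png",p[:,:,::-1]); 
    import numpy as np; np.save(f"pics/{n}0.npy",d); np.save(f"pics/{n}0c.npy",p)
    print(n,{k:(v if k!="pose" else np.round(v,3).tolist()) for k,v in c.items()})
s=env.observe();print(s)
E
```

```text
pics
scene {'fx': 526.8150182340265, 'fy': 526.8150182340265, 'cx': 322.4875630599428, 'cy': 245.61110098842278, 'k1': 0.010918396301531635, 'pose': [[0.656, -0.427, 0.622, 1211.52], [0.754, 0.395, -0.524, -500.675], [-0.022, 0.813, 0.582, 686.047], [0.0, 0.0, 0.0, 1.0]]}
top {'fx': 534.1179862168926, 'fy': 534.1179862168926, 'cx': 323.6789010383294, 'cy': 237.4173018883663, 'k1': -0.045772552935348036, 'pose': [[-0.023, 0.992, -0.122, 430.236], [-0.999, -0.019, 0.032, 90.9], [0.029, 0.123, 0.992, 1181.267], [0.0, 0.0, 0.0, 1.0]]}
wrist {'fx': 384.97366977166695, 'fy': 384.97366977166695, 'cx': 323.58701381266434, 'cy': 240.15729422613597, 'k1': -0.012357503826384179, 'pose': [[0.447, 0.865, 0.23, 322.975], [-0.895, 0.432, 0.113, -481.283], [-0.002, -0.256, 0.967, 384.444], [0.0, 0.0, 0.0, 1.0]]}
{'time': 0.15, 'joint_positions': array([-1.12599709e+00,  3.20131156e-01,  1.56538914e+00, -1.75955184e-05,
        1.25739091e+00, -1.99986443e-02]), 'joint_velocities': array([-0.00016975, -0.00188371, -0.00310224,  0.00048485, -0.00182961,
       -0.00110423]), 'tau': array([ 8.08548816e-05, -4.12773442e+01, -2.32153738e+01,  7.27381278e-02,
        4.33530787e-02, -9.15108058e-05]), 'eef_pos': array([ 257.6847008 , -513.88714731,  404.124979  ]), 'ee_rot': array([[ 8.93909746e-01,  4.48246613e-01, -5.82451305e-04],
       [ 4.48246992e-01, -8.93908963e-01,  1.18304965e-03],
       [ 9.63955600e-06, -1.31862166e-03, -9.99999131e-01]]), 'contact_force': array([ 1.21036296, -1.04533176, -0.15723795]), 'moment': array([-0.00713635,  0.02088984,  0.02989026]), 'opening': 91.42241821723708}
```

View pics/top0.png

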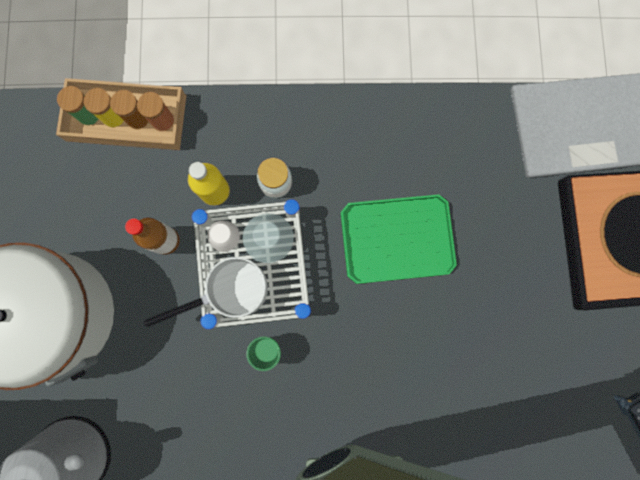

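View pics/scene0.png

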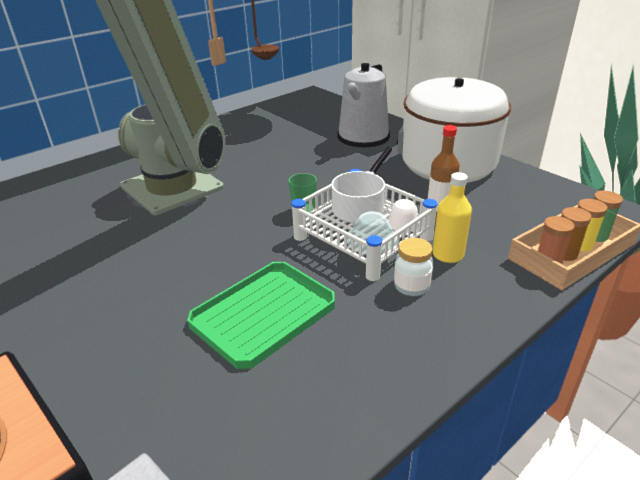

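View pics/wrist0.png

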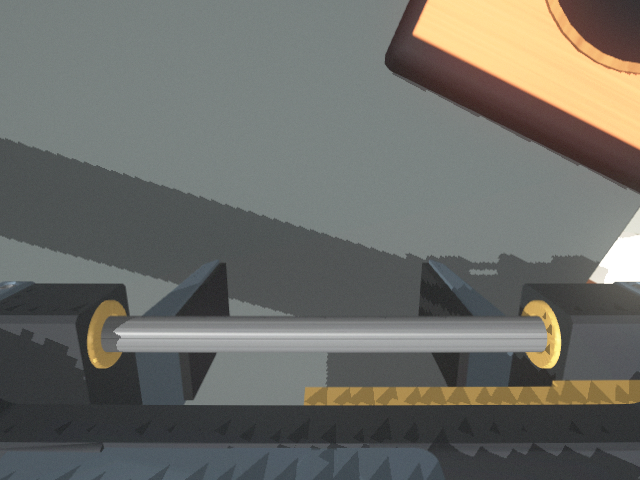

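```bash
cat > h.py <<'E'
import numpy as np, cv2
from rig import imaging
def ray(c,uv):
    uv=np.atleast_2d(np.float64(uv)); P=c['pose']
    d=np.c_[(uv[:,0]-c['cx'])/c['fx'],(uv[:,1]-c['cy'])/c['fy']]; u=d.copy()
    for _ in range(20): u=d/(1+c['k1']*(u**2).sum(1))[:,None]
    return P[:3,3], np.c_[u[:,0],-u[:,1],-np.ones(len(u))]@P[:3,:3].T
def plane(c,uv,z):
    o,d=ray(c,uv); t=(z-o[2])/d[:,2]; return o+d*t[:,None]
def proj(c,X):
    X=np.atleast_2d(X); p=(X-c['pose'][:3,3])@c['pose'][:3,:3]
    u=np.c_[p[:,0]/-p[:,2],-p[:,1]/-p[:,2]]; u=u*(1+c['k1']*(u**2).sum(1))[:,None]
    return np.c_[u[:,0]*c['fx']+c['cx'],u[:,1]*c['fy']+c['cy']]
def caps(img):
    hsv=cv2.cvtColor(img,cv2.COLOR_RGB2HSV); m=cv2.inRange(hsv,(105,150,100),(125,255,255))
    n,l,s,ce=cv2.connectedComponentsWithStats(m); return [(ce[i],s[i]) for i in range(1,n) if s[i][4]>25]
def traymask(img):
    hsv=cv2.cvtColor(img,cv2.COLOR_RGB2HSV); m=cv2.inRange(hsv,(55,170,70),(75,255,255))
    m=cv2.morphologyEx(m,cv2.MORPH_CLOSE,np.ones((7,7))); n,l,s,ce=cv2.connectedComponentsWithStats(m)
    return (l==1+np.argmax(s[1:,4])).astype(np.uint8)
E
python3 - <<'E'
from h import *
for n in["top","scene"]:
    c=imaging.calibration(n); img=np.load(f"pics/{n}0c.npy"); dep=np.load(f"pics/{n}0.npy")
    for ce,s in caps(img):
        if n=="scene" and s[4]>400: continue
        print(n,ce.round(1),s,plane(c,ce,93)[0].round(1))
    m=traymask(img); ct=max(cv2.findContours(m,0,cv2.CHAIN_APPROX_NONE)[0],key=cv2.contourArea)[:,0]
    P=plane(c,ct,20)
    print(n,"tray",m.sum(),cv2.minAreaRect(P[:,:2].astype(np.float32)),P[:,:2].min(0),P[:,:2].max(0))
E
```

```text
top [291.6 206.4] [285 200  15  14 162] [630.4 120.8  93. ]
top [199.3 216.1] [192 209  15  15 167] [613.8 310.8  93. ]
top [302.7 310.4] [295 304  16  14 176] [417.  101.9  93. ]
top [208.1 321.1] [201 314  15  15 177] [399.8 292.1  93. ]
top tray 1293 ((568.822998046875, -110.82225036621094), (172.64122009277344, 237.24732971191406), 4.608398914337158) [ 489.91591163 -232.19382682] [662.00215831   9.82473328]
scene [188.1   5.9] [172   0  33  15 371] [-1599.7   964.1    93. ]
scene [226.    2.5] [214   0  28   8 128] [-1521.8  1155.7    93. ]
scene [344.5  11.2] [339   0  13  25 240] [-887.4 1457.4   93. ]
scene [ 4.4 31.3] [  0   5  15  43 290] [-1728.8    72.4    93. ]
scene [248.7  16.3] [246   6   7  22  66] [-1152.9  1053.4    93. ]
scene [343.8  42.9] [339  26  12  36 217] [-454.8 1050.2   93. ]
scene [251.1  37.8] [248  29   9  18  64] [-803.9  825.3   93. ]
scene [208.4  77.2] [198  60  19  39 379] [-469.9  410.2   93. ]
scene [298.  202.9] [292 199  14   9  98] [420.1 100.1  93. ]
scene [429.5 202.9] [423 199  14   9 101] [615.3 308.   93. ]
scene [373.8 240.4] [367 236  15  10 126] [632.7 119.1  93. ]
scene [576.4 307.6] [562 292  31  30 110] [990.7 224.1  93. ]
scene [502.3 373.3] [497 367  12  13  29] [989.1  16.6  93. ]
scene [483.4 392.9] [467 378  32  31 178] [991.6 -32.2  93. ]
scene [537.  412.6] [533 407   8  11  30] [1057.4   -6.9   93. ]Traceback (most recent call last):
  File "<stdin>", line 7, in <module>
  File "h.py", line 20, in traymask
    return (l==1+np.argmax(s[1:,4])).astype(np.uint8)
                 ~~~~~~~~~^^^^^^^^^
    return _wrapfunc(a, 'argmax', axis=axis, out=out, **kwds)
    return bound(*args, **kwds)
ValueError: attempt to get argmax of an empty sequence
```

```bash
python3 - <<'E'
from h import *
for n,uvs in (("top",[(400,240),(400,281),(400,197),(347,240)]),("scene",[(260,310),(210,340),(268,350)])):
    img=np.load(f"pics/{n}0c.npy"); hsv=cv2.cvtColor(img,cv2.COLOR_RGB2HSV)
    print([hsv[v,u].tolist() for u,v in uvs])
E
sed -i 's/(55,170,70),(75,255,255)/(55,150,40),(85,255,255)/' h.py
cat >> h.py <<'E'
def tray(n,img,c,z=20):
    m=traymask(img); ct=max(cv2.findContours(m,0,cv2.CHAIN_APPROX_NONE)[0],key=cv2.contourArea)[:,0]
    P=plane(c,ct,z)[:,:2].astype(np.float32); return P,ct,m
def rackframe():
    t=np.array([[630.4,120.8],[613.8,310.8],[417,101.9],[399.8,292.1]]); s=np.array([[632.7,119.1],[615.3,308],[420.1,100.1]])
    return t,s
E
python3 - <<'E'
from h import *
for n in["top","scene"]:
    c=imaging.calibration(n); img=np.load(f"pics/{n}0c.npy")
    P,ct,m=tray(n,img,c); print(n,m.sum(),cv2.minAreaRect(P))
    dd=img.copy(); cv2.drawContours(dd,[ct[:,None]],-1,(255,0,0),1)
    x,y,w,h=cv2.boundingRect(ct); cv2.imwrite(f"pics/t_{n}.png",cv2.resize(dd[y-10:y+h+10,x-10:x+w+10,::-1],None,fx=4,fy=4,interpolation=0)[:600,:800])
E
```

```text
[[69, 161, 176], [105, 21, 96], [72, 61, 113], [69, 159, 122]]
[[68, 149, 221], [68, 151, 147], [68, 147, 109]]
top 8509 ((568.9835205078125, -110.59571075439453), (176.9748077392578, 241.5243377685547), 4.636218547821045)
scene 7745 ((576.0283813476562, -114.52618408203125), (188.90599060058594, 245.41795349121094), 4.622694969177246)
```

Call:
move_arm --pt "0 0 0 0 0 7.2" --pt "0 0 0 0 0 7.2" --pt "0 0 0 0 0 7.2" --pt "3.14 -2.5 0 0 0 0" --pt "3.14 -2.5 0 0 0 0" --pt "3.14 -2.5 0 0 0 0" --pt "3.14 -2.5 0 0 0 0" --pt "3.14 -2.5 0 0 0 0" --pt "3.14 -2.5 0 0 0 0" --pt "3.14 -2.5 0 0 0 0" --pt "3.14 -2.5 0 0 0 0" --pt "3.14 -2.5 0 0 0 0" --pt "3.14 -2.5 0 0 0 0" --pt "3.14 -2.5 0 0 0 0" --pt "3.14 -2.5 0 0 0 0" --pt "3.14 -2.5 0 0 0 0" --pt "3.14 -2.5 0 0 0 0" --pt "3.14 -2.5 0 0 0 0" --pt "0 0 0 0 0 0" --pt "0 0 0 0 0 0" --jaw 9.1

```text
time: 2.15
eef_pos: [694.4, -98.4, 403.7]
ee_rot: [[0.996, 0.089, -0.002], [0.089, -0.996, -0.0], [-0.002, 0.0, -1.0]]
contact_force: [-0.5, -0.7, -1.1]
opening: 90.9
```

Call:
move_arm --pt "0 0 3 0 0 0" --pt "0 0 3 0 0 0" --pt "0 0 3 0 0 0" --pt "0 0 3 0 0 0" --pt "0 0 3 0 0 0" --pt "0 0 2 0 0 0" --pt "0 0 1 0 0 0" --pt "0 0 0 0 0 0" --pt "0 0 0 0 0 0"

```text
time: 3.05
eef_pos: [694.2, -99.8, 226.0]
ee_rot: [[0.996, 0.087, 0.002], [0.087, -0.996, -0.0], [0.002, 0.001, -1.0]]
contact_force: [0.1, 0.7, -0.2]
opening: 91.2
```

```bash
cat > snap.py <<'E'
import sys; from h import *; from rig import env
t=sys.argv[1]
print({k:np.round(v,1) for k,v in env.observe().items() if k in("time","eef_pos","contact_force","opening")})
for n in sys.argv[2:]:
    c=imaging.calibration(n); p,d=imaging.get_image(n); cv2.imwrite(f"pics/{n}{t}.png",p[:,:,::-1]); np.save(f"pics/{n}{t}c.npy",p)
    if n!="wrist":
        P,ct,m=tray(n,p,c); r=cv2.minAreaRect(P); print(n,m.sum(),np.round(r[0],1),np.round(r[1],1),round(r[2],2))
        R=np.array([[.9962,.0872],[-.0872,.9962]]); print(" rackframe",(R@(np.array(r[0])-[515.25,206.4])).round(1))
E
python3 snap.py 1 top scene wrist
```

```text
{'time': np.float64(3.0), 'eef_pos': array([694.2, -99.8, 226. ]), 'contact_force': array([ 0.1,  0.7, -0.2]), 'opening': np.float64(91.2)}
top 3364 [563.6 -45. ] [177.  110.3] 4.62
 rackframe [  26.3 -254.7]
scene 4338 [ 576.8 -114.7] [188.3 245.5] 4.33
 rackframe [  33.3 -325.2]
```

View pics/scene1.png

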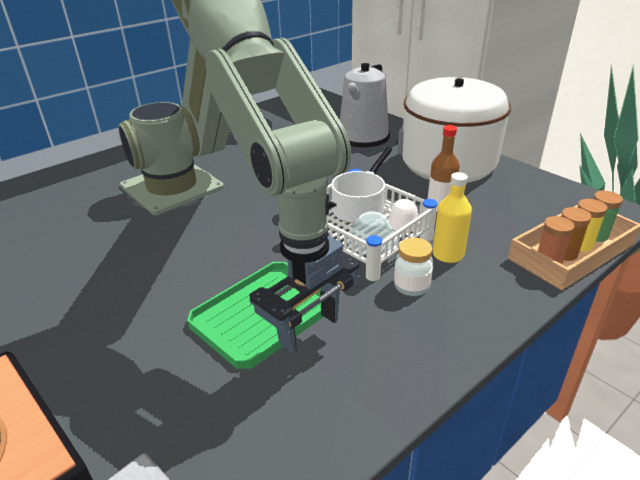

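View pics/wrist1.png

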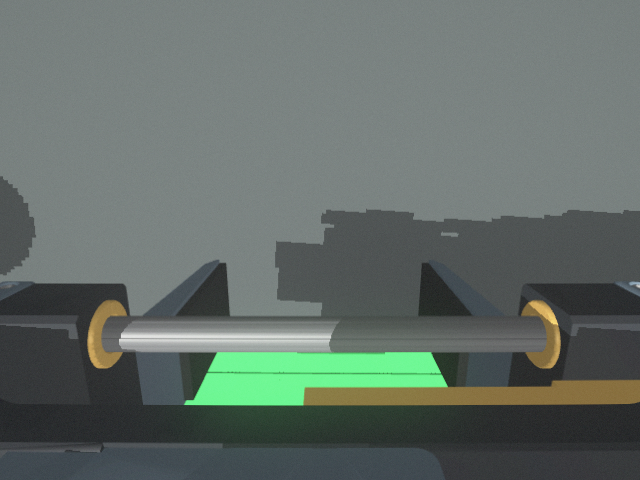

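View pics/top1.png

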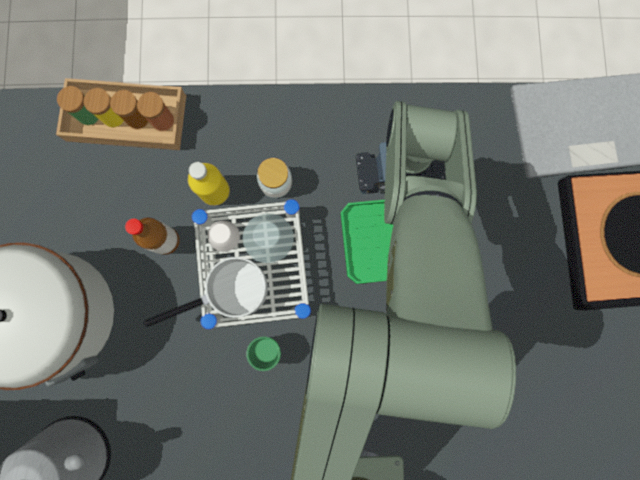

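Call:
move_arm --pt "0 0 0.7 0 0 0" --pt "0 0 0.7 0 0 0" --pt "0 0 0.6 0 0 0" --pt "0 0 0.4 0 0 0" --pt "0 0 0.3 0 0 0" --pt "0 0 0 0 0 0" --pt "0 0 0 0 0 0"

```text
time: 3.9
eef_pos: [694.1, -99.2, 197.7]
ee_rot: [[0.996, 0.088, 0.0], [0.088, -0.996, -0.0], [0.0, 0.0, -1.0]]
contact_force: [0.1, 0.1, -0.1]
opening: 90.9
```

```bash
python3 snap.py 2 scene; python3 - <<'E'
import cv2; i=cv2.imread('pics/scene2.png'); cv2.imwrite('pics/s2c.png',cv2.resize(i[220:370,180:380],None,fx=4,fy=4))
E
```

```text
{'time': np.float64(3.9), 'eef_pos': array([694.1, -99.2, 197.7]), 'contact_force': array([ 0.1,  0.1, -0.1]), 'opening': np.float64(90.9)}
scene 4855 [ 577.  -118.5] [188.2 238.3] 4.48
 rackframe [  33.2 -329.1]
```

View pics/s2c.png

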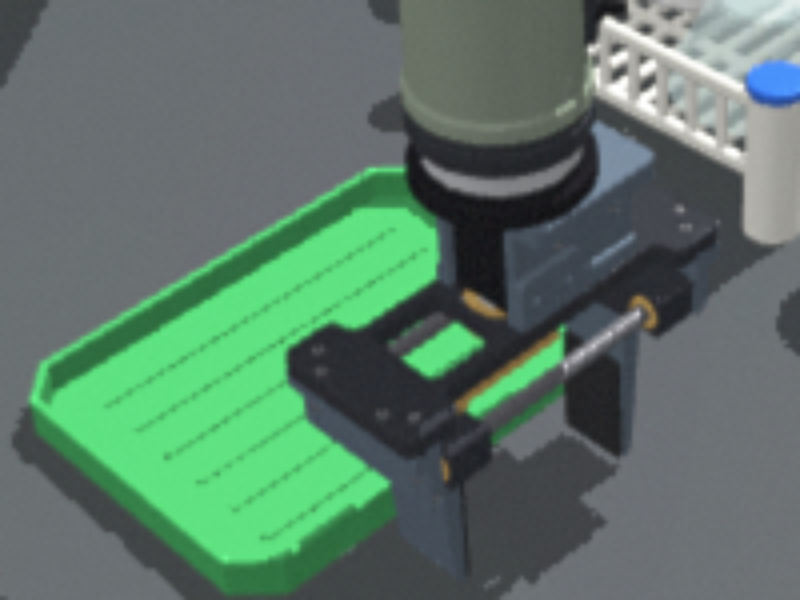

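Call:
move_arm --pt "-0.4 0 0 0 0 0" --pt "-0.4 0 0 0 0 0" --pt "-0.4 0 0 0 0 0" --pt "-0.4 0 0 0 0 0" --pt "-0.3 0 0 0 0 0" --pt "-0.3 0 0 0 0 0" --pt "-0.3 0 0 0 0 0" --pt "-0.3 0 0 0 0 0" --pt "-0.3 0 0 0 0 0" --pt "-0.3 0 0 0 0 0" --pt "-0.3 0 0 0 0 0" --pt "-0.3 0 0 0 0 0" --pt "-0.2 0 0 0 0 0" --pt "-0.2 0 0 0 0 0" --pt "-0.1 0 0 0 0 0" --pt "0 0 0 0 0 0" --pt "0 0 0 0 0 0"

```text
time: 5.65
eef_pos: [649.1, -103.1, 197.8]
ee_rot: [[0.996, 0.088, -0.0], [0.088, -0.996, -0.0], [-0.0, 0.0, -1.0]]
contact_force: [1.1, -0.1, 1.1]
opening: 91.4
```

```bash
python3 snap.py 3 top scene
```

```text
{'time': np.float64(5.6), 'eef_pos': array([ 649.1, -103.1,  197.8]), 'contact_force': array([ 1.1, -0.1,  1.1]), 'opening': np.float64(91.4)}
top 3273 [536.5 -45.7] [176. 105.] 4.73
 rackframe [  -0.9 -253. ]
scene 3985 [ 551.4 -128. ] [188.2 225. ] 5.17
 rackframe [   6.8 -336.3]
```

View pics/scene3.png

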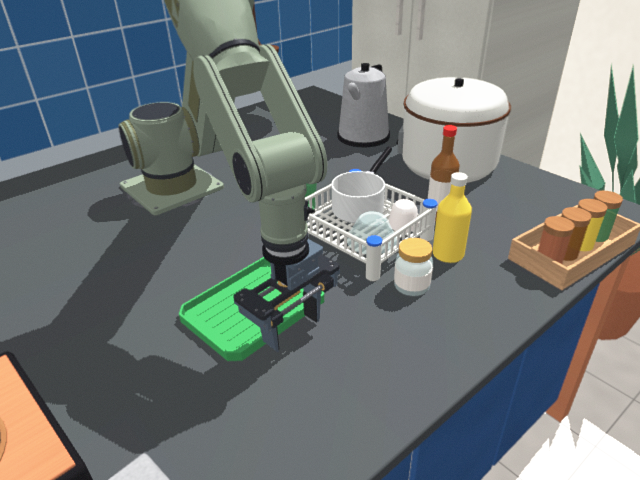

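Call:
move_arm --pt "1 0 0 0 0 0" --pt "1 0 0 0 0 0" --pt "0 0 -3 0 0 0" --pt "0 0 -3 0 0 0" --pt "0 0 -3 0 0 0" --pt "-2.53 3.12 0 0 0 0" --pt "-2.53 3.12 0 0 0 0" --pt "-2.53 3.12 0 0 0 0" --pt "-2.53 3.12 0 0 0 0" --pt "-2.53 3.12 0 0 0 0" --pt "0 0 0 0 0 0"

```text
time: 6.85
eef_pos: [555.0, -271.3, 287.6]
ee_rot: [[0.997, 0.083, -0.002], [0.083, -0.997, -0.001], [-0.002, 0.001, -1.0]]
contact_force: [-0.2, -0.2, -0.3]
opening: 91.3
```

Call:
move_arm --pt "0 0 0 0 0 -7.5" --pt "0 0 0 0 0 -7.5" --pt "0 0 0 0 0 -7.5" --pt "0 0 0 0 0 -7.5" --pt "0 0 0 0 0 -7.5" --pt "0 0 0 0 0 -7.5" --pt "0 0 0 0 0 -7.5" --pt "0 0 0 0 0 -7.5" --pt "0 0 0 0 0 -7.5" --pt "0 0 0 0 0 -7.5" --pt "0 0 0 0 0 -7.5" --pt "0 0 0 0 0 -7.5" --pt "0 0 0 0 0 0" --pt "0 0 0 0 0 0"

```text
time: 8.25
eef_pos: [557.4, -267.4, 287.6]
ee_rot: [[-0.086, 0.996, -0.0], [0.996, 0.086, 0.0], [0.0, -0.0, -1.0]]
contact_force: [0.2, -0.2, -1.0]
opening: 91.0
```

```bash
python3 snap.py 4 top scene
```

```text
{'time': np.float64(8.2), 'eef_pos': array([ 557.4, -267.4,  287.6]), 'contact_force': array([ 0.2, -0.2, -1. ]), 'opening': np.float64(91.0)}
top 8549 [ 542.5 -113.3] [176.9 240.8] 5.0
 rackframe [  -0.8 -320.9]
scene 7063 [ 550.3 -117.7] [189.1 246.3] 5.35
 rackframe [   6.7 -326. ]
```

View pics/scene4.png

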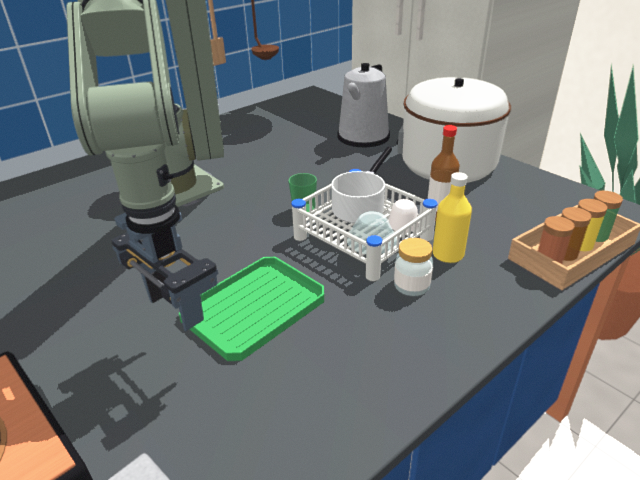

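View pics/top4.png

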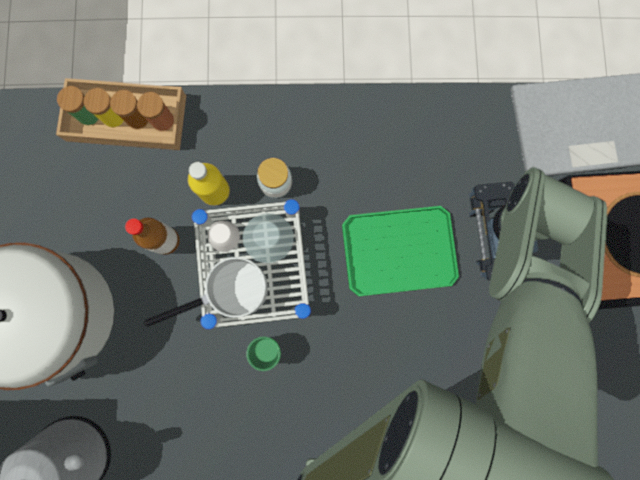

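Call:
move_arm --pt "0 0 2.5 0 0 0" --pt "0 0 2.5 0 0 0" --pt "0 0 2 0 0 0" --pt "0 0 1.2 0 0 0" --pt "0 0 0.8 0 0 0" --pt "0 0 0 0 0 0" --pt "0.5 0 0 0 0 0" --pt "0.5 0 0 0 0 0" --pt "0.5 0 0 0 0 0" --pt "0.3 0 0 0 0 0" --pt "0.3 0 0 0 0 0" --pt "0.3 0 0 0 0 0" --pt "0.5 0 0 0 0 0" --pt "0.5 0 0 0 0 0" --pt "0.5 0 0 0 0 0" --pt "0.5 0 0 0 0 0" --pt "0.5 0 0 0 0 0" --pt "0.5 0 0 0 0 0" --pt "0.5 0 0 0 0 0" --pt "0.5 0 0 0 0 0"

```text
time: 10.35
eef_pos: [551.2, -203.7, 197.8]
ee_rot: [[-0.088, 0.996, -0.0], [0.996, 0.088, -0.0], [-0.0, -0.0, -1.0]]
contact_force: [-1.5, -3.1, 2.1]
opening: 91.1
```

Call:
move_arm --pt "0.5 0 0 0 0 0" --pt "0.5 0 0 0 0 0" --pt "0.5 0 0 0 0 0" --pt "0.4 0 0 0 0 0" --pt "0.3 0 0 0 0 0" --pt "0.2 0 0 0 0 0" --pt "0 0 0 0 0 0" --pt "0 0 0 0 0 0"

```text
time: 11.15
eef_pos: [548.9, -179.8, 197.4]
ee_rot: [[-0.087, 0.996, -0.001], [0.996, 0.087, 0.001], [0.001, -0.001, -1.0]]
contact_force: [0.6, -0.2, 0.2]
opening: 91.1
```

```bash
python3 snap.py 5 top scene
```

```text
{'time': np.float64(11.2), 'eef_pos': array([ 548.9, -179.8,  197.4]), 'contact_force': array([ 0.6, -0.2,  0.2]), 'opening': np.float64(91.1)}
top 8594 [536.  -42.9] [176.8 240.8] 4.82
 rackframe [  -1.1 -250.2]
scene 4776 [543.3 -48.1] [189.3 247.9] 5.06
 rackframe [   5.8 -255.9]
```

View pics/scene5.png

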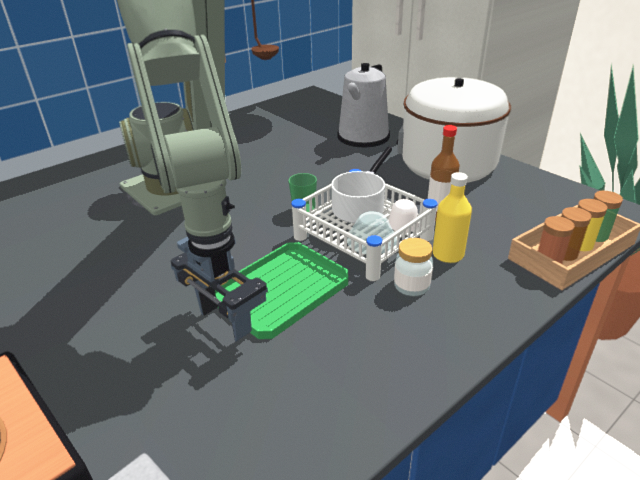

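View pics/top5.png

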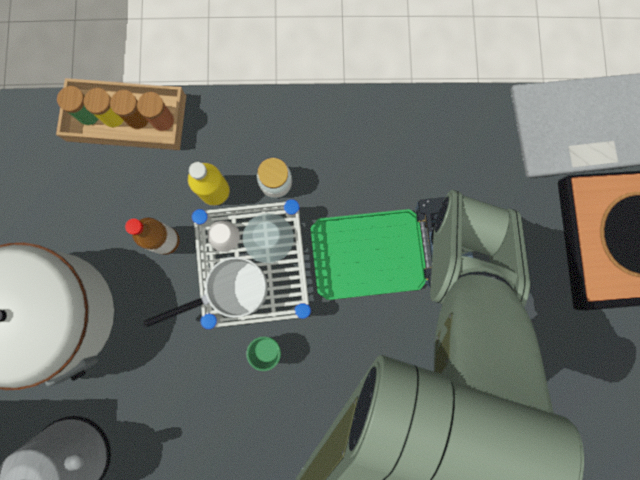

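Call:
move_arm --pt "0.2 0 0 0 0 0" --pt "0.3 0 0 0 0 0" --pt "0.3 0 0 0 0 0" --pt "0.3 0 0 0 0 0" --pt "0.3 0 0 0 0 0" --pt "0.3 0 0 0 0 0" --pt "0.3 0 0 0 0 0" --pt "0.3 0 0 0 0 0" --pt "0.3 0 0 0 0 0" --pt "0.3 0 0 0 0 0" --pt "0.3 0 0 0 0 0" --pt "0.3 0 0 0 0 0" --pt "0.3 0 0 0 0 0" --pt "0.3 0 0 0 0 0" --pt "0.3 0 0 0 0 0" --pt "0.3 0 0 0 0 0" --pt "0.3 0 0 0 0 0"

```text
time: 12.95
eef_pos: [544.7, -130.1, 197.8]
ee_rot: [[-0.088, 0.996, 0.0], [0.996, 0.088, -0.0], [-0.0, 0.0, -1.0]]
contact_force: [0.0, -0.7, -0.1]
opening: 90.7
```

```bash
python3 snap.py 6 top scene
```

```text
{'time': np.float64(13.0), 'eef_pos': array([ 544.7, -130.1,  197.8]), 'contact_force': array([ 0. , -0.7, -0.1]), 'opening': np.float64(90.7)}
top 7524 [533.   -7.1] [177.5 208.3] 4.77
 rackframe [  -0.9 -214.3]
scene 4362 [540.1  -4.9] [189.  236.9] 5.43
 rackframe [   6.4 -212.6]
```

View pics/top6.png

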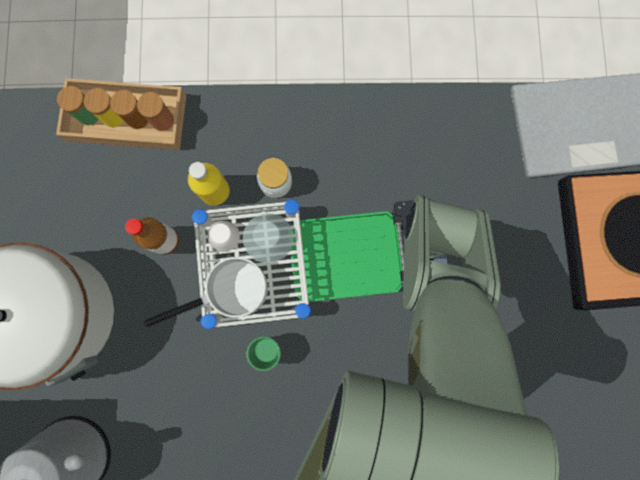

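View pics/scene6.png

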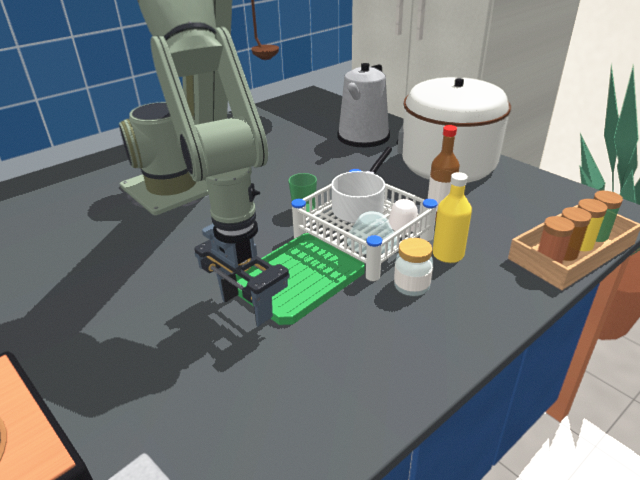

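Call:
move_arm --pt "0.3 0 0 0 0 0" --pt "0.4 0 0 0 0 0" --pt "0.4 0 0 0 0 0" --pt "0.4 0 0 0 0 0" --pt "0.4 0 0 0 0 0" --pt "0.4 0 0 0 0 0" --pt "0.4 0 0 0 0 0" --pt "0.4 0 0 0 0 0" --pt "0.4 0 0 0 0 0" --pt "0.4 0 0 0 0 0" --pt "0.4 0 0 0 0 0" --pt "0.4 0 0 0 0 0" --pt "0.3 0 0 0 0 0"

```text
time: 14.35
eef_pos: [540.3, -80.2, 197.8]
ee_rot: [[-0.088, 0.996, 0.0], [0.996, 0.088, -0.0], [-0.0, 0.0, -1.0]]
contact_force: [0.1, -3.1, 1.3]
opening: 91.0
```

Call:
move_arm --pt "0.3 0 0 0 0 0" --pt "0.4 0 0 0 0 0" --pt "0.4 0 0 0 0 0" --pt "0.4 0 0 0 0 0" --pt "0.4 0 0 0 0 0" --pt "0.4 0 0 0 0 0" --pt "0.4 0 0 0 0 0" --pt "0.4 0 0 0 0 0" --pt "0.4 0 0 0 0 0" --pt "0.4 0 0 0 0 0" --pt "0.4 0 0 0 0 0" --pt "0.4 0 0 0 0 0" --pt "0.3 0 0 0 0 0"

```text
time: 15.65
eef_pos: [535.9, -30.4, 197.8]
ee_rot: [[-0.088, 0.996, 0.0], [0.996, 0.088, -0.0], [-0.0, 0.0, -1.0]]
contact_force: [0.2, -2.5, 3.1]
opening: 91.1
```

```bash
python3 snap.py 7 top scene wrist
```

```text
{'time': np.float64(15.6), 'eef_pos': array([535.9, -30.4, 197.8]), 'contact_force': array([ 0.2, -2.5,  3.1]), 'opening': np.float64(91.1)}
top 3330 [528.3  48.2] [177.7  96.9] 4.86
 rackframe [  -0.8 -158.7]
scene 1543 [590.7  59.6] [ 97.1 163.5] 27.38
 rackframe [  62.4 -152.8]
```

View pics/top7.png

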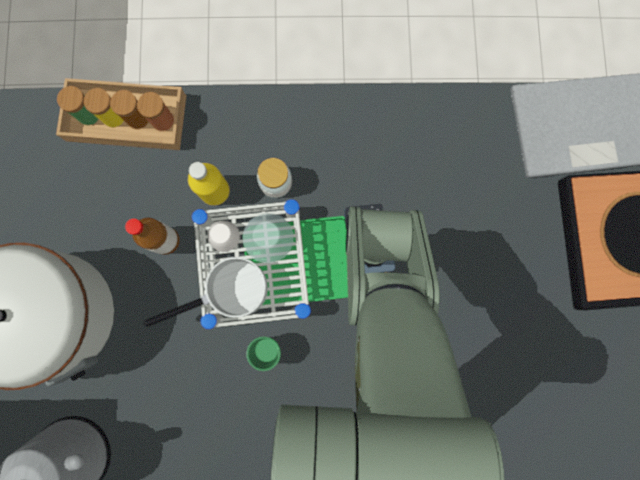

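View pics/scene7.png

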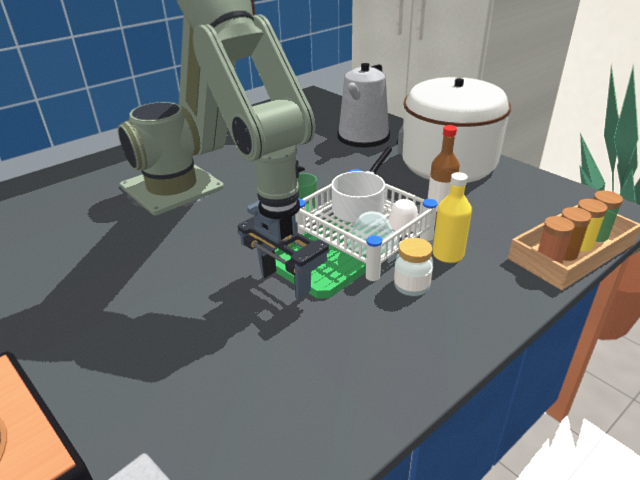

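Call:
move_arm --pt "0.2 0 0 0 0 0" --pt "0.3 0 0 0 0 0" --pt "0.3 0 0 0 0 0" --pt "0.3 0 0 0 0 0" --pt "0.3 0 0 0 0 0" --pt "0.3 0 0 0 0 0" --pt "0.3 0 0 0 0 0" --pt "0.3 0 0 0 0 0" --pt "0.3 0 0 0 0 0" --pt "0.3 0 0 0 0 0" --pt "0.3 0 0 0 0 0" --pt "0.3 0 0 0 0 0" --pt "0.3 0 0 0 0 0" --pt "0.3 0 0 0 0 0" --pt "0.3 0 0 0 0 0" --pt "0.3 0 0 0 0 0" --pt "0.2 0 0 0 0 0" --pt "0.2 0 0 0 0 0" --pt "0.2 0 0 0 0 0" --pt "0.1 0 0 0 0 0"

```text
time: 17.8
eef_pos: [531.2, 23.2, 197.8]
ee_rot: [[-0.088, 0.996, 0.0], [0.996, 0.088, -0.0], [-0.0, 0.0, -1.0]]
contact_force: [0.1, -1.5, -1.1]
opening: 91.1
```

Call:
move_arm --pt "0.1 0 0 0 0 0" --pt "0.1 0 0 0 0 0" --pt "0.1 0 0 0 0 0" --pt "0.1 0 0 0 0 0" --pt "0.1 0 0 0 0 0"

```text
time: 18.3
eef_pos: [530.8, 28.1, 197.8]
ee_rot: [[-0.088, 0.996, 0.0], [0.996, 0.088, -0.0], [-0.0, 0.0, -1.0]]
contact_force: [0.8, -1.4, -1.4]
opening: 90.7
```

Call:
move_arm --pt "0.1 0 0 0 0 0" --pt "0.1 0 0 0 0 0" --pt "0.1 0 0 0 0 0" --pt "0.1 0 0 0 0 0"

```text
time: 18.7
eef_pos: [530.4, 32.1, 197.7]
ee_rot: [[-0.088, 0.996, 0.0], [0.996, 0.088, -0.0], [-0.0, 0.0, -1.0]]
contact_force: [-0.0, -1.5, -1.8]
opening: 91.1
```

Call:
move_arm --pt "0.05 0 0 0 0 0" --pt "0.05 0 0 0 0 0"

```text
time: 18.9
eef_pos: [530.3, 33.1, 197.7]
ee_rot: [[-0.088, 0.996, 0.0], [0.996, 0.088, -0.0], [-0.0, 0.0, -1.0]]
contact_force: [-0.1, -2.3, -0.3]
opening: 91.0
```

```bash
python3 snap.py 8 top scene wrist
```

```text
{'time': np.float64(18.9), 'eef_pos': array([530.3,  33.1, 197.7]), 'contact_force': array([-0.1, -2.3, -0.3]), 'opening': np.float64(91.0)}
top 1153 [502.5 152. ] [131.9  78.4] 4.72
 rackframe [-17.5 -53.1]
scene 668 [592.4  90.1] [63.5 94. ] 44.32
 rackframe [  66.7 -122.6]
```

View pics/scene8.png

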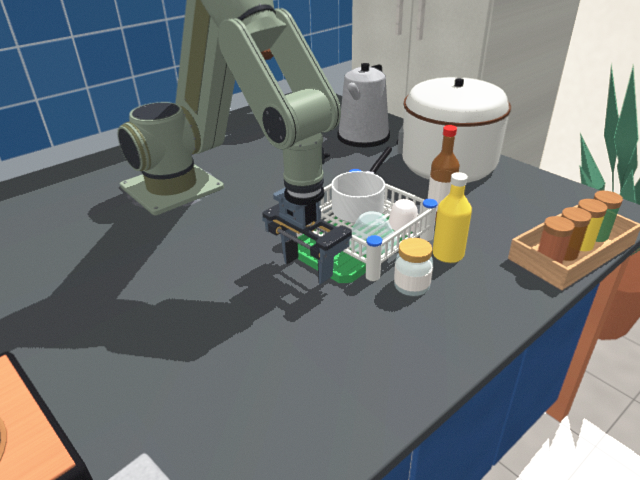

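View pics/wrist8.png

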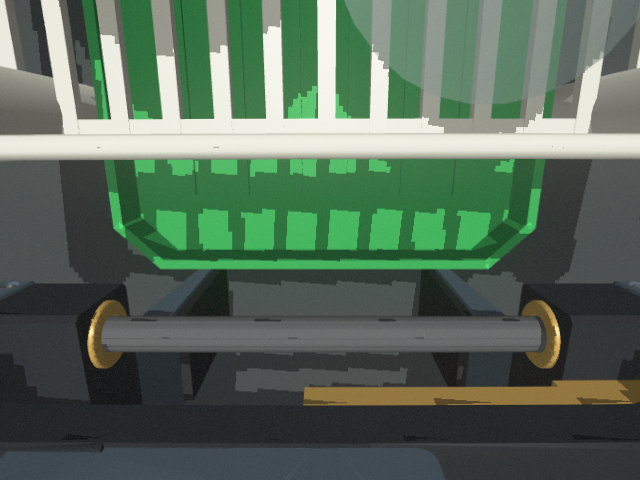

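Call:
move_arm --pt "0.05 0 0 0 0 0" --pt "0.05 0 0 0 0 0"

```text
time: 19.25
eef_pos: [530.3, 34.0, 197.8]
ee_rot: [[-0.088, 0.996, 0.0], [0.996, 0.088, -0.0], [-0.0, 0.0, -1.0]]
contact_force: [-0.4, -2.0, 0.5]
opening: 90.9
```

Call:
move_arm --pt "0.05 0 0 0 0 0" --pt "0.05 0 0 0 0 0"

```text
time: 19.45
eef_pos: [530.2, 35.0, 197.8]
ee_rot: [[-0.088, 0.996, 0.0], [0.996, 0.088, -0.0], [-0.0, 0.0, -1.0]]
contact_force: [0.1, -1.4, -0.5]
opening: 91.2
```

Call:
move_arm --pt "0.05 0 0 0 0 0" --pt "0.05 0 0 0 0 0"

```text
time: 19.65
eef_pos: [530.1, 35.9, 197.8]
ee_rot: [[-0.088, 0.996, 0.0], [0.996, 0.088, -0.001], [-0.001, 0.0, -1.0]]
contact_force: [1.5, -4.3, -1.1]
opening: 91.2
```

Call:
move_arm --pt "0.05 0 0 0 0 0" --pt "0.05 0 0 0 0 0"

```text
time: 19.85
eef_pos: [530.3, 36.4, 197.8]
ee_rot: [[-0.089, 0.996, 0.001], [0.996, 0.089, -0.002], [-0.002, 0.001, -1.0]]
contact_force: [2.0, -8.0, -1.2]
opening: 91.2
```

Call:
move_arm --pt "0 0 0 0 0 0" --pt "-0.3 0 0 0 0 0" --pt "-0.7 0 0 0 0 0" --pt "-1.5 0 0 0 0 0" --pt "-2 0 0 0 0 0" --pt "-2 0 0 0 0 0" --pt "-2 0 -2 0 0 0" --pt "-2 0 -3 0 0 0" --pt "-3 0 -3 0 0 0" --pt "-3 0 -3 0 0 0" --pt "-3 0 -3 0 0 0" --pt "-3 0 -3 0 0 0" --pt "-3 0 0 0 0 0" --pt "0 0 0 0 0 0" --pt "0 0 0 0 0 0"

```text
time: 21.35
eef_pos: [551.7, -217.9, 367.3]
ee_rot: [[-0.086, 0.996, -0.001], [0.996, 0.086, 0.001], [0.001, -0.001, -1.0]]
contact_force: [-0.5, 0.1, -0.6]
opening: 91.1
```

```bash
python3 snap.py 9 top scene wrist; python3 - <<'E'
import cv2
i=cv2.imread('pics/top9.png'); cv2.imwrite('pics/t9c.png',cv2.resize(i[180:340,170:380],None,fx=3.7,fy=3.7))
i=cv2.imread('pics/scene9.png'); cv2.imwrite('pics/s9c.png',cv2.resize(i[150:310,260:470],None,fx=3.7,fy=3.7))
E
```

```text
{'time': np.float64(21.4), 'eef_pos': array([ 551.7, -217.9,  367.3]), 'contact_force': array([-0.5,  0.1, -0.6]), 'opening': np.float64(91.1)}
top 1548 [526.8  74.6] [177.7  44. ] 5.07
 rackframe [   0.  -132.3]
scene 1728 [533.1  75.8] [188.6  76.4] 4.45
 rackframe [   6.4 -131.6]
```

View pics/t9c.png

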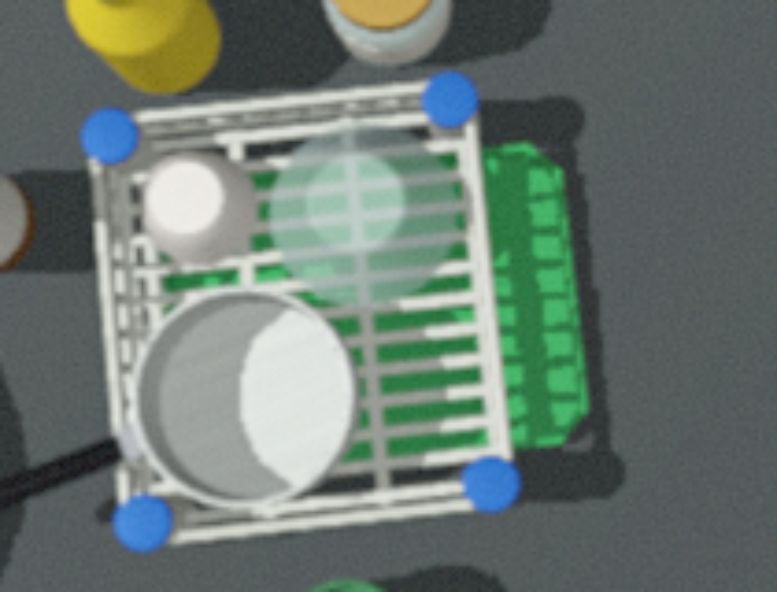

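View pics/s9c.png

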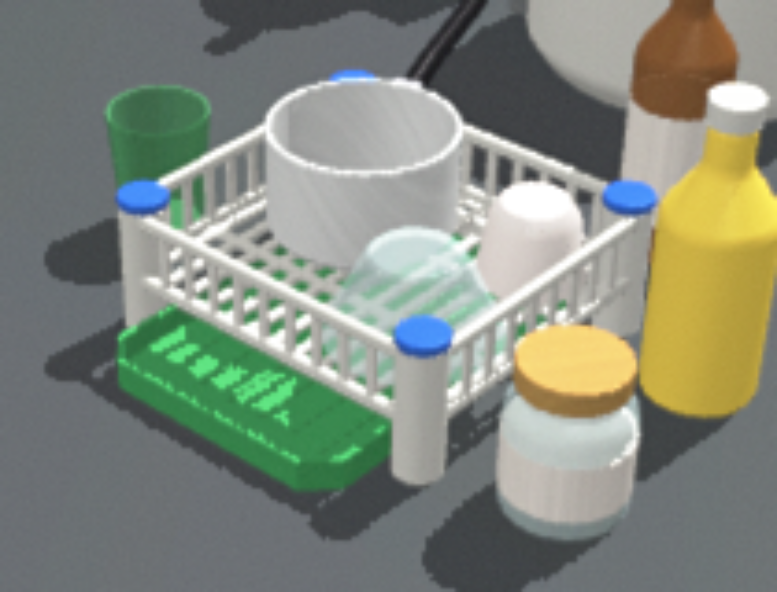

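View pics/wrist9.png

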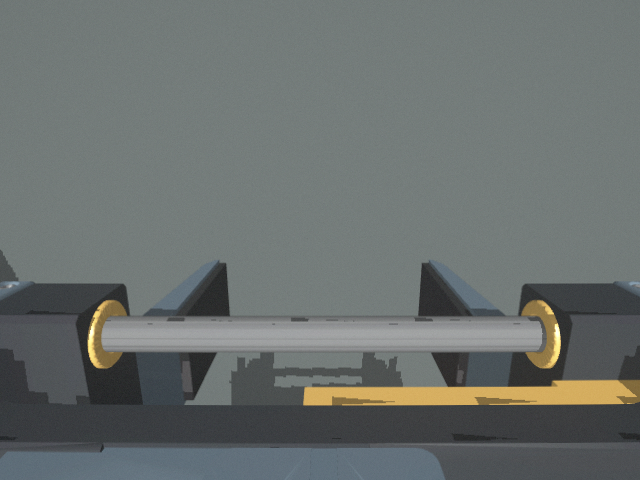

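```bash
python3 - <<'E'
import numpy as np
a=np.load('pics/top0c.npy').astype(int);b=np.load('pics/top9c.npy').astype(int)
d=np.abs(a-b).max(2)>40
for n,(x0,y0,x1,y1) in dict(soap=(185,160,232,206),chilli=(255,155,294,200),fish=(122,215,180,255),tumbler=(244,335,284,372),cup=(205,218,240,252),pan=(203,257,268,318),bowl=(243,212,292,262)).items(): print(n,d[y0:y1,x0:x1].sum())
from rig import env; env.job_done()
E
```

```text
soap 0
chilli 0
fish 0
tumbler 0
cup 9
pan 82
bowl 81
the job is handed in; nothing more can be done
```

The green drip tray is home under the white dish rack and the job is handed in, at about 21 s of the 72 s allowed.

**What I did:** I pushed the tray's side wall with the open fingertips, sliding it about 27 mm sideways into line with the gap. I then pushed its tail about 285 mm between the front legs at low speed. The last few millimetres went in half-millimetre steps, until the force rose from about 2 N to 8 N and the tray stopped moving forward. Then I backed the fingers off and lifted clear.

**Last checks (top camera, rack's frame):**
- **Position:** the tray is centred at x ≈ 0 mm. Its tail is at y ≈ -154 mm, against -155 mm for home.
- **Angle:** the tray's yaw is 5.07° and the rack's is about 5.05°.
- **Things on the counter:** the picture areas around the two bottles, the jar and the tumbler are unchanged from the start.
- **Dishes:** the picture areas around the cup, pan and bowl differ by 9, 82 and 81 pixels. They look to be in the same place, so I put this down to the green tray now showing through the rack, but I did not measure their positions separately.

The scene camera read about 6 mm more in x than the top one. That fits its seeing the tray's near side wall and its roughly 2 mm calibration offset, so I relied on the top camera.

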